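# Fix the bench pin with its quick-thread bar nut

## Robot

A 7-joint arm with a two-finger parallel gripper is mounted at the origin on the work surface. World frame = base frame: x ahead of the robot, y to its left, z up, the work surface at z = 0. Lengths are in mm, angles in rad, forces in N, time in s.
With the tool pointing down it reaches from about 425 to 825 mm from the base axis. Payload 3.6 kg.
Tool frame: the origin (TCP) lies at the very end of the fingers, on their centre line; the grasp point (between the pads) lies 19 mm behind it (grip_depth is the distance from the TCP to the grasp point, in mm); z points along the fingers, y is the line along which they close (so a half turn about z gives the same grasp; the last joint's range is limited). The gripper opens to 85 mm and grips with 20 to 120 N. Pads are 22 mm wide; open, the fingers measure 114 mm over their backs; the gripper's body (76 mm by 85 mm) begins 54 mm behind the grasp point. The pads swing forward as they close: fully open they stand 13 mm farther back than shut.
Start: joints at [1.284, 0.615, -0.013, 1.423, 0.008, 1.103, -0.04], TCP at [167.618, -627.986, 231.297] pointing down, gripper open.
Joint ranges: [-3.12, 3.12], [-0.3, 2.06], [-1.34, 1.32], [0.26, 2.42], [-1.36, 4.5], [0.01, 1.98], [-2.84, 2.84]. Speed limits (rad/s): [2.79, 2.79, 3.14, 3.14, 3.14, 3.14, 3.14].

## Interface

Orientations are given as a unit quaternion [w, x, y, z].
In Python, from workcell import * gives the robot as it stands.
- The arm moves only by the tool carry_out, never from a script. Its argument "deltas" is a list of rows, each an object with "travel": the shift along the tool's x, y, z in mm, a list of three; "roll": the turn about the tool's z in rad; "gripper": the finger opening in mm, from 0 to 85.4. A call has 1 to 5 rows; each row is the pose to reach, as a shift and turn from the pose commanded when the call began, along the tool's axes at that moment; what a row does not reach only later rows make up. A row lasts 1/10 s, in which the tool goes at most 50 mm and 8.59 degrees, less where a joint would pass 70% of its speed; a pose out of reach is approached as far as the arm can. A call with a gripper value outside its range is refused whole. The fingers move at their own pace and stop on an object; the grip force is fixed at half the most. Time passes only in rows, so rows that repeat a pose let the fingers close. It gives the time, the measured TCP pose, the force, the opening and the grip force at its end, in the units of the state.
- observe(): the state, without advancing time (a new reading comes with each control period).
- camera(name): name is "scene" or "top" or "wrist"; returns a dict with "frame" (384x512x3 uint8, blue, green, red), "range_z" (384x512 float32, mm along the optical axis (not along the pixel's ray), 0 where there is no reading), "fov_y" (degrees; the focal length in pixels is half the picture's height over the tangent of half this angle, whatever the lens; pixels are square), "cx", "cy" (the principal point, pixels), "origin" and "orientation" of the camera in the world. Camera axes: x right, y down, z forward; pixel columns grow to the right and rows downward; lengths in mm; the calibration is good to about 2 mm. A picture is of the moment at which its call begins.
- sign_off(): hands the job in; it is judged then, once.
Trained networks look in a picture, given as the dict that the camera call returned (one of the last four; its "shot" number tells which), for a name from the list of things; names that differ only in an ending like _2 or _b are one class to them, and where a whole thing is asked for, a point or a joint stands for the part that bears it (a point fixed in the world has none). Each returns a list of dicts, best first, with "confidence" (0 to 1); they miss things now and then, are a little off and sometimes report something else, mostly with a low value. They report only what shows in the picture. A call takes as long as a camera call. They do not tell look-alikes from the thing itself.
- outline_of(name, picture): "pixels" (384x512 bool, what is visible of it) and "uv" ([column, row] in pixels, amid what is visible of it).
The state is a dict: "time": time; "qpos": joint angles; "qvel": joint speeds; "joint_torque": joint torques, N m; "tool_pos": TCP position; "ee_rot": TCP orientation; "contact_force": force on the tool from outside, world axes, zero at the start; "ft_torque": the same for the moment, N m; "opening": opening from 0.0 (shut) to 1.0 (fully open); "gripper_force": force on a finger pad.
Only numpy, scipy, OpenCV 4.12 (cv2) and the standard library are available. Lean on these libraries where they do the work, as an engineer would, in place of code of your own. Each camera call takes 0.05 s, during which the arm holds its last target. There are 200 camera calls.

## Task

Slide the wooden bench pin fully home around the stud of its clamp plate. Then stand the steel bar nut on the stud with its bar lying across the bench pin and let go, turn it backward (anticlockwise from above) until you feel it drop off the thread start, and then turn it forward (clockwise) to run it down until it stops. Keep the nut upright and leave the other things where they are.

Things in the scene. Friction and masses are not known exactly. Their poses are not given: they have to be found in the camera images.
- clamp: Dark steel clamp plate fixed to the bench, 140 x 108 mm, 8 mm thick, reaching 85 mm to -x and 55 mm to +x of the stud. Origin: on the bench (z = 0) under the stud's axis; x along the channel, the way the bench pin slides home (away from the robot), z up. Cheeks 22 mm high along both sides, inner faces 44 mm off the axis.
- stud_top (a point): Tip of the upright steel stud, on its axis, 83 mm above the bench. Pilot 20 mm thick, its last 7 mm tapering to 10 mm at the tip, above the thread. Axes as clamp.
- thread (a point): On the stud's axis, 43 mm above the bench: flat top edge of the coarse two-start thread, 34 mm thick, on which the nut rests when set on with its bar along the clamp's y. From there the thread starts lie 15 to 65 degrees back (anticlockwise), unknown: there the nut drops 12 mm; up to 30 degrees farther is a stop. Turned forward without the drop it meets a stop.
- thread_foot (a point): On the stud's axis, 20 mm above the bench, at the thread's lower end. After the drop the nut runs 115 to 145 degrees forward (clockwise from above), coming down 7.5 mm more by the thread, to a firm stop. Pushing one arm near its end turns it, with less than 5 N.
- pin_front (a point): Bench pin: loose light-wood board 125 x 84 x 18 mm on the clamp plate (8 to 26 mm above the bench), 2 mm play to each cheek. This point: middle of the end face towards the robot, half-way up; x along the board to the stud, z up. A saw slot 8 mm wide, 40 mm deep opens here. At the start it stands out 25 to 42 mm; home, this point is 84 mm to -x of the stud's axis.
- pin_fork (a point): Bottom of the 37 mm wide fork in the board's far end, which straddles the stud; 67 mm from pin_front. Home, it meets the stud (18 mm from the axis). A recess 6 mm deep around the fork takes the nut, which can run down only if the board is home.
- nut_mid (a point): Bar nut of plain steel, 0.35 kg, standing upright on the bench. This point: on its axis, 22 mm above its underside, half-way up its octagonal hub (44 mm high, 46 mm across flats, two flats facing +y and -y). x along the bar, z up. Two arms reach 75 mm to +x and -x, 14 mm wide, 9 to 21 mm above this point (end knobs 18 mm thick).
- nut: The same nut: centre of its underside. Through bore 22.6 mm; two inward pins in line with the arms run in the thread. On the stud, its underside is 41 mm above the bench when resting on the thread's top edge, about 28 mm once dropped, 21 mm when run fully on.
- block: Bystander, to be left alone: dark hardwood dapping block 110 x 46 x 40 mm. Origin at the centre of its underside.
- bowl: Bystander, to be left alone: white ceramic bowl, 90 mm wide, 35 mm high. Origin at the centre of its underside.
- file: Bystander, to be left alone: hand file with a round handle, 260 mm long, about 28 mm high. Origin near its middle, at its underside; x along it.
- hammer: Bystander, to be left alone: hammer lying flat, 220 mm long, wooden handle. Origin near its middle, at its underside; x along it.
- collar: Bystander, to be left alone: brass ring lying flat, 56 mm across, 20 mm high. Origin at the centre of its underside.
- mandrel: Bystander, to be left alone: tapered steel ring mandrel with wooden handle, lying, 260 mm long, 25 mm high. Origin near its middle, at its underside; x along it.
Not all that is in view belongs to the job. Leave any green look-alike of the part that bears pin_front alone.

How it is judged (in metres and radians):
On the way, in this order (a step that is already met when the one before it is completed fails the run):
1. the bench pin is home around the stud (x of pin_front in the frame of clamp above -0.0875 m and height (world z) of pin_front below 0.02 m), for 0.2 s.
2. the nut stands on the stud, on the thread's upper edge, bar across the bench pin, let go (all of step 1 and horizontal distance between nut_mid and stud_top below 0.005 m and angle between nut_mid's own z axis and vertical below 0.14 rad and z of nut_mid in the frame of clamp between 0.059 and 0.067 m and angle between the x axis of nut_mid and the y axis of clamp, either way round below 0.3 rad and contact force between the fingers and nut below 0.5 N), for 0.2 s.
3. turned backward, the nut has dropped off the thread start (horizontal distance between nut_mid and stud_top below 0.005 m and z of nut_mid in the frame of clamp below 0.0535 m), for 0.1 s.
At the end, for the whole second after the job is handed in: The bench pin is home (within 3 mm) and the nut is run on to its stop on the stud (within 2 mm of its lowest height), upright, at rest and let go (all of step 1 and horizontal distance between nut_mid and stud_top below 0.005 m and angle between nut_mid's own z axis and vertical below 0.14 rad and z of nut_mid in the frame of clamp below 0.0448 m and linear speed of nut below 0.02 m/s and angular speed of nut below 0.2 rad/s); the robot touches nothing.
It fails at once if the nut is tipped over (angle between nut_mid's own z axis and vertical above 0.6 rad).
It fails at once if a bystander is pushed away (more than 30 mm) (distance of any of block, bowl, file, hammer, collar, mandrel from where it was at the start of the episode above 0.03 m).
It also fails if it takes over 72 s, if anything falls off the work surface, if the arm or the gripper's body presses on something with over 40 N, if the wrist force passes 120 N, or if a joint passes its speed limit or range.

## Working session

There is one attempt and no reset: what is moved stays moved. The work goes in short steps, Python scripts to look and compute and a tool call to move; the robot and the scene stay as the last step left them, time stands still between calls to the robot, and variables do not carry over. Pictures are saved under pics/ and viewed, at most 10 in all, crops included, and the job is handed in when it is done.

Besides the shell and the picture viewer there is one more tool, called after "Call:" in YAML: its name, and indented under it one key for each argument. carry_out: Moves the arm, as the interface text tells. Its arguments: {"type":"object","properties":{"deltas":{"type":"array"}},"required":["deltas"]}

```bash
mkdir -p pics; cat > h.py <<'E'
from workcell import *
import numpy as np, cv2
from scipy.spatial.transform import Rotation as R
def rot(q): return R.from_quat([q[1],q[2],q[3],q[0]]).as_matrix()
def world(p):
    H,W=p["range_z"].shape
    f=H/2/np.tan(np.radians(p["fov_y"])/2)
    v,u=np.mgrid[:H,:W]; z=p["range_z"]
    c=np.stack([(u-p["cx"])/f*z,(v-p["cy"])/f*z,z],-1)
    w=c@rot(p["orientation"]).T+np.array(p["origin"])
    w[z<=0]=np.nan
    return w
E
python3 - <<'E'
from h import *
s=observe(); print(s["time"],s["tool_pos"],s["ee_rot"],s["contact_force"],s["opening"])
ps=[]
for n in("scene","top"):
    p=camera(n); ps.append(p["frame"]); w=world(p); np.savez("last_%s.npz"%n,w=w,f=p["frame"])
    print(n,p["origin"],p["orientation"],p["fov_y"])
    for k in("clamp","pin_front","nut","block","bowl","file","hammer","collar","mandrel"):
        for d in outline_of(k,p)[:3]:
            m=d["pixels"]; q=w[m]; print(k,round(d["confidence"],2),np.round(d["uv"]),np.round(np.nanmedian(q,0)),np.round(np.nanpercentile(q,2,axis=0)),np.round(np.nanpercentile(q,98,axis=0)))
cv2.imwrite("pics/a.png",cv2.resize(ps[0],(800,600))); cv2.imwrite("pics/b.png",cv2.resize(ps[1],(800,600)))
E
```

```text
0.0 [ 167.45080137 -627.26547688  230.13516508] [-1.27301909e-03  9.91501332e-01  1.30090173e-01 -1.84899349e-04] [ 0.0087931  -0.29149804 -0.72787878] 1.0013662313591116
scene [1086.85163206  229.13604424  923.75812618] [-0.14223112  0.47871638  0.82968576 -0.24944435] 55.10696634830715
clamp 0.73 [251. 214.] [647. -33.  10.] [551. -91.   2.] [683.  28.  25.]
pin_front 0.96 [334. 164.] [357.  94.  16.] [309.  22.   0.] [415. 150.  21.]
pin_front 0.68 [316. 235.] [618. 148.  17.] [575.  95.   1.] [672. 218.  21.]
pin_front 0.57 [265. 194.] [568. -23.  25.] [515. -76.  10.] [641.  19.  29.]
nut 0.95 [221. 148.] [ 489. -225.   41.] [ 431. -278.    8.] [ 535. -182.   47.]
block 0.89 [368. 210.] [483. 253.  38.] [443. 197.   0.] [512. 306.  43.]
bowl 0.9 [366. 278.] [661. 311.  17.] [630. 269.   2.] [707. 349.  36.]
bowl 0.41 [151. 190.] [ 739. -318.   18.] [ 644. -392.    1.] [ 799. -199.   30.]
file 0.95 [150. 191.] [ 739. -318.   18.] [ 644. -393.    7.] [ 799. -198.   30.]
hammer 0.84 [180. 116.] [ 450. -414.   23.] [ 317. -474.    7.] [ 523. -383.   28.]
collar 0.72 [276. 286.] [778
[... 546 characters left out ...]
]
pin_front 0.95 [199. 293.] [354.  93.  18.] [306.  20.   4.] [412. 145.  23.]
pin_front 0.55 [241. 218.] [563. -25.  26.] [514. -73.  17.] [633.  17.  30.]
nut 0.82 [315. 247.] [ 477. -228.   43.] [ 425. -281.   -1.] [ 532. -179.   48.]
block 0.9 [136. 255.] [475. 246.  40.] [443. 196.  13.] [509. 301.  45.]
bowl 0.6 [114. 182.] [672. 315.  17.] [630. 271.   3.] [708. 347.  37.]
file 0.59 [351. 152.] [ 739. -330.   22.] [ 645. -398.    2.] [ 793. -204.   31.]
hammer 0.95 [382. 258.] [ 439. -416.   25.] [ 310. -476.    6.] [ 518. -384.   31.]
collar 0.46 [182. 138.] [772. 131.  20.] [747. 105.   2.] [798. 156.  24.]
mandrel 0.74 [241. 120.] [837. -30.  21.] [689. -47.   0.] [937. -20.  28.]
```

View pics/a.png

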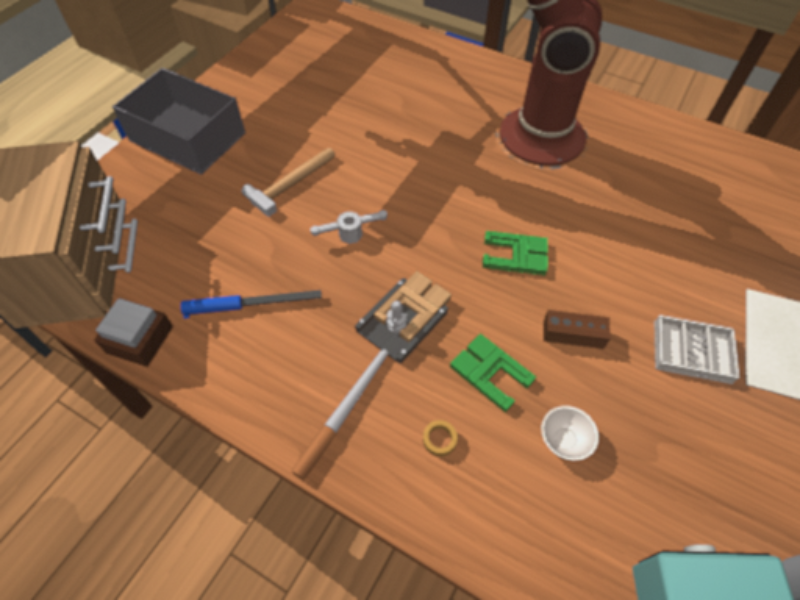

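View pics/b.png

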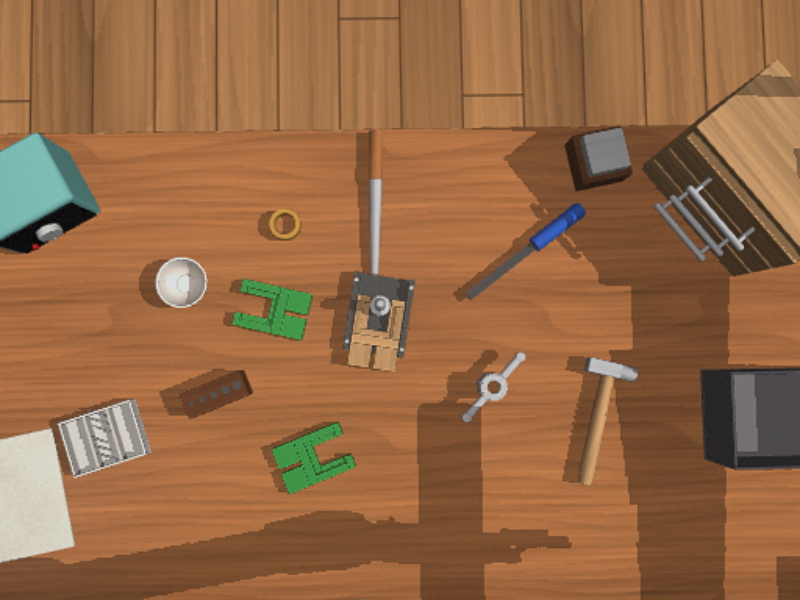

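Both pictures show one light-wood bench pin (top view at about (376,330) of 800x600), seated in the dark clamp with the stud at (380,304). The nut is at (494,387). Two green boards at (272,310) and (313,457) are look-alikes, so I'll leave them; the wooden one in the clamp fits the description. I'll measure and confirm it in a crop.

```bash
python3 - <<'E'
from h import *
a=[]
for i in range(3):
    p=camera("top"); a.append(world(p))
w=np.nanmedian(a,0); f=p["frame"]
x,y,z=w[...,0],w[...,1],w[...,2]
near=(abs(x-620)<120)&(abs(y+35)<80)
st=near&(z>60)
print("stud n",st.sum(),"med",np.nanmedian(w[st],0),"minmax",np.nanmin(w[st],0),np.nanmax(w[st],0), "tip",np.nanmean(w[near&(z>78)],0),(near&(z>78)).sum())
for k in("pin_front","clamp","nut"):
    for d in outline_of(k,p)[:3]:
        m=d["pixels"]; c=np.nanmedian(w[m],0)
        if k=="pin_front" and abs(c[1]+30)>60: continue
        lo={"pin_front":20,"clamp":5,"nut":30}[k]; hi={"pin_front":32,"clamp":28,"nut":60}[k]
        q=w[m&(z>lo)&(z<hi)][:,:2].astype(np.float32)
        r=cv2.minAreaRect(q); print(k,d["confidence"],c,r,cv2.boxPoints(r).round().tolist())
        if k=="nut":
            e=np.linalg.svd(q-q.mean(0),full_matrices=False)[2][0]; print("nutdir",e,np.degrees(np.arctan2(e[1],e[0])),"mean",q.mean(0))
            h=w[m&(z>38)]; print("hub med",np.nanmedian(h,0))
# wood colour
b,g,rr=[f[...,i].astype(float) for i in range(3)]
wood=near&(z>21)&(z<31)&(rr>140)
r=cv2.minAreaRect(w[wood][:,:2].astype(np.float32)); print("wood",r,np.round(cv2.boxPoints(r)).tolist(),np.nanmedian(z[wood]))
c=f[160:250,210:350]; cv2.imwrite("pics/c.png",cv2.resize(c,None,fx=5.5,fy=5.5,interpolation=cv2.INTER_CUBIC))
E
```

```text
stud n 46 med [622.64507264 -37.29837499  80.60779774] minmax [613.43244846 -45.229571    61.59190101] [631.35600949 -29.35362189  85.00573925] tip [622.55661695 -36.94026133  81.32552528] 39
pin_front 0.61 [563.7969306 -24.2001076  26.2142351] ((575.5208740234375, -28.852169036865234), (83.78852081298828, 124.6922378540039), 80.1735610961914) [[507.0, -59.0], [630.0, -81.0], [644.0, 2.0], [521.0, 23.0]]
clamp 0.88 [641.57995721 -37.59972213  10.10169606] ((608.3743896484375, -34.45625305175781), (107.82511138916016, 139.14187622070312), 80.38114929199219) [[531.0, -76.0], [668.0, -99.0], [686.0, 7.0], [549.0, 30.0]]
nut 0.47 [ 439.15350724 -416.03910231   24.50525846] ((438.732177734375, -406.8607482910156), (165.2228546142578, 0.0), 178.1909942626953) [[521.0, -409.0], [521.0, -409.0], [356.0, -404.0], [356.0, -404.0]]
nutdir [-0.99950165  0.03156766] 178.19101 mean [ 438.73218 -406.86075]
hub med [nan nan nan]
wood ((623.2620849609375, -36.3826904296875), (100.64321899414062, 220.94363403320312), 80.38140869140625) [[506.0, -68.0], [724.0, -104.0], [741.0, -5.0], [523.0, 32.0]] 26.567989764495678
  return np.nanmean(a, axis, out=out, keepdims=keepdims)
```

View pics/c.png

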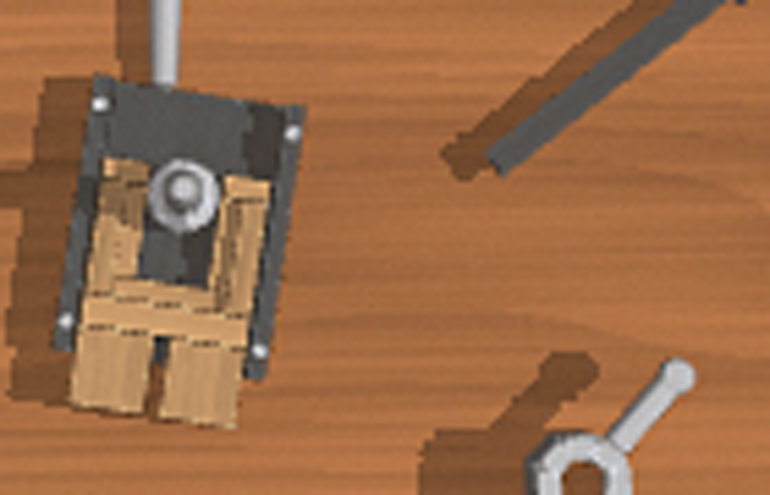

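The crop shows the light-wood board in the clamp at about (160,300), with its saw slot at (160,350) facing the robot. That is the bench pin. The stud is at (183,190) and the nut at the lower right (585,470). Next I'll work out the nut pose and the moves.

```bash
cat >> h.py <<'E'
def D(c,t):
    "c,t=(x,y,z,yawdeg of tool x) -> travel, roll"
    a=np.radians(c[3]); C,S=np.cos(a),np.sin(a); d=np.array(t[:3])-np.array(c[:3])
    return np.round([d[0]*C+d[1]*S, d[0]*S-d[1]*C, -d[2]],1).tolist(), round(-np.radians(t[3]-c[3]),3), "len %.0f rows %.1f/%.1f"%(np.linalg.norm(d),np.linalg.norm(d)/50,abs(t[3]-c[3])/8.59)
def yaw(s=None):
    s=s or observe(); x=rot(s["ee_rot"])[:,0]; return np.degrees(np.arctan2(x[1],x[0]))
def nut_fit(w):
    x,y,z=w[...,0],w[...,1],w[...,2]
    m=(abs(x-480)<75)&(abs(y+230)<75)&(z>33)&(z<55); q=w[m]
    h=q[:,:2]; c=h.mean(0)
    for _ in range(5): c=h[np.linalg.norm(h-c,axis=1)<90].mean(0)
    r=cv2.minAreaRect(h.astype(np.float32))
    e=np.linalg.svd(h-h.mean(0),full_matrices=False)[2][0]
    return len(q),c,r,np.degrees(np.arctan2(e[1],e[0])),np.median(q[:,2])
E
python3 - <<'E'
from h import *
for n in("top","scene"): print(n,nut_fit(np.load("last_%s.npz"%n)["w"]))
print(yaw())
P=[(167.6,-628,231.3,15),(330,-450,231.3,50),(480,-250,200,80.4),(476,-12,150,80.4),(476,-12,40,80.4)]
for a,b in zip(P,P[1:]): print(b,D(a,b))
E
```

```text
top (431, array([ 478.4434377 , -229.46847941]), ((477.669189453125, -230.22998046875), (46.78522491455078, 153.0551300048828), 59.00240707397461), np.float64(136.95756049854435), np.float64(43.94079103639024))
scene (326, array([ 481.21956776, -228.79890691]), ((479.7828674316406, -230.28207397460938), (48.38885498046875, 152.7174072265625), 58.690128326416016), np.float64(-42.837535344735954), np.float64(42.203119735366954))
14.945958603370688
(330, -450, 231.3, 50) ([202.9, -129.9, -0.0], np.float64(-0.611), 'len 241 rows 4.8/4.1')
(480, -250, 200, 80.4) ([249.6, -13.7, 31.3], np.float64(-0.531), 'len 252 rows 5.0/3.5')
(476, -12, 150, 80.4) ([234.0, -43.6, 50.0], np.float64(-0.0), 'len 243 rows 4.9/0.0')
(476, -12, 40, 80.4) ([0.0, 0.0, 110.0], np.float64(-0.0), 'len 110 rows 2.2/0.0')
```

Call:
carry_out:
  deltas:
    - {"travel": [203, -130, 0], "roll": -0.611, "gripper": 0}
    - {"travel": [203, -130, 0], "roll": -0.611, "gripper": 0}
    - {"travel": [203, -130, 0], "roll": -0.611, "gripper": 0}
    - {"travel": [203, -130, 0], "roll": -0.611, "gripper": 0}
    - {"travel": [203, -130, 0], "roll": -0.611, "gripper": 0}

```text
time: 1.8
tool_pos: [332.4, -447.5, 231.7]
ee_rot: [0.0, 0.905, 0.424, 0.001]
contact_force: [1.1, -0.6, -0.3]
opening: 0.143
gripper_force: 0.0
```

Call:
carry_out:
  deltas:
    - {"travel": [247, -14, 31], "roll": -0.531, "gripper": 0}
    - {"travel": [247, -14, 31], "roll": -0.531, "gripper": 0}
    - {"travel": [247, -14, 31], "roll": -0.531, "gripper": 0}
    - {"travel": [247, -14, 31], "roll": -0.531, "gripper": 0}
    - {"travel": [247, -14, 31], "roll": -0.531, "gripper": 0}

```text
time: 2.3
tool_pos: [479.5, -250.6, 200.4]
ee_rot: [0.0, 0.764, 0.646, 0.0]
contact_force: [-0.1, -0.0, 1.0]
opening: 0.002
gripper_force: 0.0
```

Call:
carry_out:
  deltas:
    - {"travel": [234, -44, 50], "roll": 0, "gripper": 0}
    - {"travel": [234, -44, 50], "roll": 0, "gripper": 0}
    - {"travel": [234, -44, 50], "roll": 0, "gripper": 0}
    - {"travel": [234, -44, 50], "roll": 0, "gripper": 0}
    - {"travel": [234, -44, 50], "roll": 0, "gripper": 0}

```text
time: 2.8
tool_pos: [474.1, -11.3, 150.3]
ee_rot: [0.0, 0.764, 0.646, 0.001]
contact_force: [0.4, 0.5, -0.6]
opening: 0.0
gripper_force: 0.0
```

Call:
carry_out:
  deltas:
    - {"travel": [0, 0, 50], "roll": 0, "gripper": 0}
    - {"travel": [0, 0, 100], "roll": 0, "gripper": 0}
    - {"travel": [0, 0, 137], "roll": 0, "gripper": 0}
    - {"travel": [0, 0, 137], "roll": 0, "gripper": 0}

```text
time: 3.2
tool_pos: [471.1, -13.7, 9.6]
ee_rot: [-0.003, 0.764, 0.646, -0.004]
contact_force: [-0.9, 0.5, 0.6]
opening: -0.004
gripper_force: 0.0
```

Call:
carry_out:
  deltas:
    - {"travel": [0, 8, 0], "roll": 0, "gripper": 0}
    - {"travel": [0, 16, 0], "roll": 0, "gripper": 0}
    - {"travel": [0, 22, 0], "roll": 0, "gripper": 0}
    - {"travel": [0, 28, 0], "roll": 0, "gripper": 0}
    - {"travel": [0, 34, 0], "roll": 0, "gripper": 0}

```text
time: 3.7
tool_pos: [506.4, -19.9, 14.5]
ee_rot: [-0.001, 0.764, 0.645, -0.001]
contact_force: [-4.6, 0.4, 7.2]
opening: -0.001
gripper_force: 4.0
```

Call:
carry_out:
  deltas:
    - {"travel": [0, 3, 0], "roll": 0, "gripper": 0}
    - {"travel": [0, 6, 0], "roll": 0, "gripper": 0}
    - {"travel": [0, 9, 0], "roll": 0, "gripper": 0}
    - {"travel": [0, 9, 0], "roll": 0, "gripper": 0}

```text
time: 4.1
tool_pos: [512.9, -21.2, 14.7]
ee_rot: [-0.002, 0.764, 0.645, -0.003]
contact_force: [-8.7, 1.2, 13.5]
opening: 0.001
gripper_force: 6.4
```

```bash
cat >> h.py <<'E'
ST=np.array([622.8,-37.0]); U=np.array([.986,-.167])
def pin():
    p=camera("top"); w=world(p)
    b=[]
    for d in outline_of("pin_front",p):
        q=w[d["pixels"]&(w[...,2]>20)&(w[...,2]<32)][:,:2]
        if abs(np.nanmedian(q,0)-[575,-29]).max()<50:
            s=(q-ST)@U; b.append((d["confidence"],np.percentile(s,[1,3,99]).round(1).tolist()))
    return b
E
python3 -c "
from h import *
print(pin())"
```

```text
[(0.93, [-69.9, -65.4, 24.1])]
```

```bash
python3 - <<'E'
from h import *
p=camera("scene"); f=p["frame"]
cv2.imwrite("pics/d.png",cv2.resize(f[130:250,200:340],None,fx=5,fy=5,interpolation=cv2.INTER_CUBIC))
s=observe(); print(s["tool_pos"],s["contact_force"],s["ft_torque"])
E
```

```text
[512.93242218 -21.20167727  14.70288047] [-8.57432808  1.0326533  13.7189714 ] [ 0.0852835   1.60418387 -0.04899545]
```

View pics/d.png

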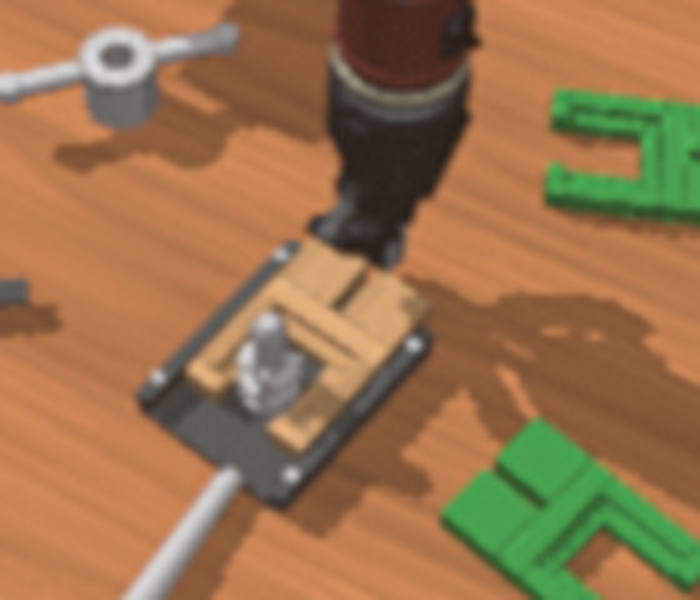

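The gripper sits flush behind the board at (350,250) of the crop. The board still has some way to go to the stud at (268,370). I'll relieve the upward force a little and push on.

Call:
carry_out:
  deltas:
    - {"travel": [0, 0, -2], "roll": 0, "gripper": 0}
    - {"travel": [0, 2, -2], "roll": 0, "gripper": 0}
    - {"travel": [0, 5, -2], "roll": 0, "gripper": 0}
    - {"travel": [0, 8, -2], "roll": 0, "gripper": 0}

```text
time: 4.65
tool_pos: [522.7, -22.4, 15.7]
ee_rot: [-0.001, 0.764, 0.645, -0.002]
contact_force: [-6.7, 0.7, 10.1]
opening: -0.001
gripper_force: 4.9
```

```bash
python3 -c "
from h import *
print(pin())"
```

```text
[(0.93, [-62.3, -57.9, 33.0])]
```

Call:
carry_out:
  deltas:
    - {"travel": [0, 3, 0], "roll": 0, "gripper": 0}
    - {"travel": [0, 5, 0], "roll": 0, "gripper": 0}
    - {"travel": [0, 7, 0], "roll": 0, "gripper": 0}
    - {"travel": [0, 7, 0], "roll": 0, "gripper": 0}

```text
time: 5.15
tool_pos: [527.7, -23.3, 15.6]
ee_rot: [-0.002, 0.764, 0.645, -0.003]
contact_force: [-8.9, 2.0, 12.2]
opening: 0.001
gripper_force: 6.5
```

Call:
carry_out:
  deltas:
    - {"travel": [0, 1.5, 0], "roll": 0, "gripper": 0}
    - {"travel": [0, 3, 0], "roll": 0, "gripper": 0}
    - {"travel": [0, 3, 0], "roll": 0, "gripper": 0}

```text
time: 5.45
tool_pos: [527.9, -23.4, 15.6]
ee_rot: [-0.004, 0.764, 0.645, -0.006]
contact_force: [-13.0, 2.9, 16.1]
opening: 0.0
gripper_force: 9.1
```

```bash
python3 -c "
from h import *
print(pin())"
```

```text
[(0.86, [-50.2, -46.1, 39.6]), (0.61, [-58.0, -55.3, 50.9])]
```

Call:
carry_out:
  deltas:
    - {"travel": [0, -15, 0], "roll": 0, "gripper": 0}
    - {"travel": [0, -25, 0], "roll": 0, "gripper": 0}
    - {"travel": [0, -25, -50], "roll": 0, "gripper": 40}
    - {"travel": [0, -25, -100], "roll": 0, "gripper": 85}
    - {"travel": [0, -25, -135], "roll": 0, "gripper": 85}

```text
time: 6.05
tool_pos: [511.7, -19.8, 153.2]
ee_rot: [0.001, 0.764, 0.645, 0.002]
contact_force: [0.4, -0.2, 0.2]
opening: 0.506
gripper_force: 0.0
```

```bash
python3 -c "
from h import *
s=observe();print(s['tool_pos'],yaw(s))
c=[*s['tool_pos'],80.4]; print(D(c,(478.7,-230,150,137)))
for n in('top','scene'):
  p=camera(n); w=world(p)
  print(nut_fit(w))
  for d in outline_of('pin_front',p):
    q=w[d['pixels']&(w[...,2]>20)&(w[...,2]<32)][:,:2]
    if len(q) and abs(np.nanmedian(q,0)-[590,-30]).max()<60:
        s=(q-ST)@U; print(d['confidence'],np.percentile(s,[0,1,3,99]).round(1), cv2.minAreaRect(q.astype(np.float32)))
"
```

```text
[511.66541645 -19.83086111 153.17202438] 80.36605552879688
([-212.7, 2.5, 3.2], np.float64(-0.988), 'len 213 rows 4.3/6.6')
(429, array([ 478.15677128, -229.28494565]), ((477.9622802734375, -229.56617736816406), (46.8086051940918, 152.5013885498047), 34.52849578857422), np.float64(137.04013432675896), np.float64(43.89617278663832))
0.63 [-79.9 -76.7 -72.   38.6] ((604.2561645507812, -32.77512741088867), (84.34356689453125, 119.69757843017578), 81.83792877197266)
(323, array([ 481.0908448 , -228.72664764]), ((479.5481872558594, -229.49732971191406), (47.079566955566406, 151.9863739013672), 59.06458282470703), np.float64(-42.860669990181975), np.float64(41.93540783904291))
0.9 [-85.7 -82.3 -80.8  41.4] ((602.2074584960938, -30.70374298095703), (86.2581558227539, 127.23151397705078), 81.70673370361328)
```

Call:
carry_out:
  deltas:
    - {"travel": [-212.5, 2, 0], "roll": -0.7, "gripper": 85}
    - {"travel": [-212.5, 2, 0], "roll": -0.7, "gripper": 85}
    - {"travel": [-212.5, 2, 0], "roll": -0.7, "gripper": 85}
    - {"travel": [-212.5, 2, 0], "roll": -0.7, "gripper": 85}
    - {"travel": [-212.5, 2, 0], "roll": -0.7, "gripper": 85}

```text
time: 6.75
tool_pos: [472.8, -237.8, 147.6]
ee_rot: [-0.002, 0.499, 0.866, -0.002]
contact_force: [-1.0, 0.1, -1.0]
opening: 0.996
gripper_force: 0.0
```

Call:
carry_out:
  deltas:
    - {"travel": [0, 0, 0], "roll": -0.144, "gripper": 85}
    - {"travel": [0, 0, 25], "roll": -0.288, "gripper": 85}
    - {"travel": [0, 0, 50], "roll": -0.288, "gripper": 85}
    - {"travel": [0, 0, 50], "roll": -0.288, "gripper": 85}

```text
time: 7.15
tool_pos: [472.7, -229.2, 95.9]
ee_rot: [-0.005, 0.367, 0.93, 0.0]
contact_force: [-0.5, -1.0, -0.3]
opening: 0.996
gripper_force: 0.0
```

```bash
python3 -c "
from h import *
s=observe();print(s['tool_pos'],yaw(s),s['opening'])
p=camera('wrist'); cv2.imwrite('pics/e.png',p['frame']); w=world(p)
print(nut_fit(w),p['origin'])
c=[*s['tool_pos'],yaw(s)]; print(D(c,(478.5,-229.5,5,137)))
"
```

```text
[ 472.73944935 -229.17008758   95.88770845] 136.96337539710402 0.9955211108515457
(4605, array([ 473.56940774, -224.84072948]), ((478.35284423828125, -229.08004760742188), (45.87820816040039, 156.72003173828125), 47.90233612060547), np.float64(-42.92502184184478), np.float64(43.154599227969555)) [ 416.33929535 -175.05903076  239.02411408]
([-4.4, 3.7, 90.9], np.float64(-0.001), 'len 91 rows 1.8/0.0')
```

View pics/e.png

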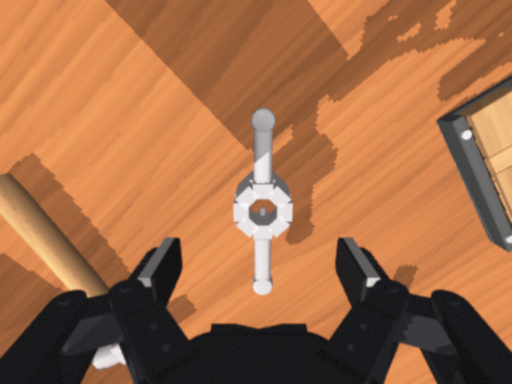

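The wrist view shows the nut hub at (263,210), with the bar vertical in the picture and so aligned with the tool. The fingers are open on either side. I'll correct the offset while going down.

Call:
carry_out:
  deltas:
    - {"travel": [-4, 3.5, 0], "roll": 0, "gripper": 85}
    - {"travel": [-4, 3.5, 20], "roll": 0, "gripper": 85}
    - {"travel": [-4, 3.5, 20], "roll": 0, "gripper": 85}
    - {"travel": [-4, 3.5, 20], "roll": 0, "gripper": 85}

```text
time: 7.6
tool_pos: [482.1, -229.8, 81.1]
ee_rot: [0.0, 0.366, 0.93, 0.0]
contact_force: [0.7, 0.0, 0.5]
opening: 0.996
gripper_force: 0.0
```

```bash
python3 -c "
from h import *
s=observe();print(s['tool_pos'],yaw(s),s['opening'])
c=[*s['tool_pos'],yaw(s)]; print(D(c,(478.4,-229.3,5,137)))
"
```

```text
[ 482.09709228 -229.83450711   81.10319374] 137.00509904309723 0.9955040985321414
([3.1, -2.1, 76.1], np.float64(0.0), 'len 76 rows 1.5/0.0')
```

Call:
carry_out:
  deltas:
    - {"travel": [3, -2, 20], "roll": 0, "gripper": 85}
    - {"travel": [3, -2, 50], "roll": 0, "gripper": 85}
    - {"travel": [3, -2, 76], "roll": 0, "gripper": 85}
    - {"travel": [3, -2, 76], "roll": 0, "gripper": 85}
    - {"travel": [3, -2, 76], "roll": 0, "gripper": 85}

```text
time: 8.1
tool_pos: [478.7, -229.3, 5.4]
ee_rot: [0.001, 0.367, 0.93, 0.0]
contact_force: [0.4, 0.5, -0.3]
opening: 0.997
gripper_force: 0.0
```

Call:
carry_out:
  deltas:
    - {"travel": [0, 0, 0], "roll": 0, "gripper": 40}
    - {"travel": [0, 0, 0], "roll": 0, "gripper": 40}
    - {"travel": [0, 0, 0], "roll": 0, "gripper": 30}
    - {"travel": [0, 0, 0], "roll": 0, "gripper": 30}
    - {"travel": [0, 0, 0], "roll": 0, "gripper": 30}

```text
time: 8.6
tool_pos: [478.5, -229.9, 5.7]
ee_rot: [0.001, 0.367, 0.93, -0.0]
contact_force: [-1.5, -0.9, 6.0]
opening: 0.529
gripper_force: 62.2
```

Call:
carry_out:
  deltas:
    - {"travel": [0, 0, 0], "roll": 0, "gripper": 30}
    - {"travel": [0, 0, 0], "roll": 0, "gripper": 30}
    - {"travel": [0, 0, 0], "roll": 0, "gripper": 30}

```text
time: 8.9
tool_pos: [478.5, -229.8, 5.7]
ee_rot: [0.001, 0.367, 0.93, -0.0]
contact_force: [-1.1, 0.1, 6.2]
opening: 0.533
gripper_force: 62.2
```

Call:
carry_out:
  deltas:
    - {"travel": [0, 0, -15], "roll": 0, "gripper": 30}
    - {"travel": [0, 0, -50], "roll": 0, "gripper": 30}
    - {"travel": [0, 0, -85], "roll": 0, "gripper": 30}
    - {"travel": [0, 0, -115], "roll": 0, "gripper": 30}
    - {"travel": [0, 0, -115], "roll": 0, "gripper": 30}

```text
time: 9.4
tool_pos: [480.2, -229.8, 122.9]
ee_rot: [0.004, 0.367, 0.93, 0.0]
contact_force: [1.0, -0.0, -4.1]
opening: 0.53
gripper_force: 62.9
```

Call:
carry_out:
  deltas:
    - {"travel": [3, 30, 0], "roll": 0.1, "gripper": 30}
    - {"travel": [7, 70, 0], "roll": 0.24, "gripper": 30}
    - {"travel": [12, 110, 0], "roll": 0.38, "gripper": 30}
    - {"travel": [16, 150, 0], "roll": 0.52, "gripper": 30}
    - {"travel": [21, 190, 0], "roll": 0.66, "gripper": 30}

```text
time: 9.9
tool_pos: [591.3, -75.2, 117.1]
ee_rot: [-0.001, 0.651, 0.759, -0.001]
contact_force: [0.8, -1.6, -4.2]
opening: 0.529
gripper_force: 62.8
```

```bash
python3 -c "
from h import *
s=observe();print(s['tool_pos'],yaw(s),s['opening'],s['gripper_force'])
c=[478.5,-229.5,120,137]
a=np.radians(137);t=[21,190]
c=[478.5+21*np.cos(a)+190*np.sin(a),-229.5+21*np.sin(a)-190*np.cos(a),120,137-np.degrees(.66)]
print(c,D(c,(622.8,-37,120,80.4)))
"
```

```text
[591.32487823 -75.1635005  117.1351139 ] 98.82348531749133 0.5292714851823422 62.78746259515174
[np.float64(592.7212606778721), np.float64(-76.22083113104514), 120, np.float64(99.18478552136567)] ([33.9, 36.0, -0.0], np.float64(0.328), 'len 49 rows 1.0/2.2')
```

Call:
carry_out:
  deltas:
    - {"travel": [17, 18, 0], "roll": 0.12, "gripper": 30}
    - {"travel": [30, 32, 0], "roll": 0.24, "gripper": 30}
    - {"travel": [34, 36, 0], "roll": 0.328, "gripper": 30}
    - {"travel": [34, 36, 0], "roll": 0.328, "gripper": 30}
    - {"travel": [34, 36, 0], "roll": 0.328, "gripper": 30}

```text
time: 10.4
tool_pos: [620.7, -37.5, 117.6]
ee_rot: [-0.001, 0.763, 0.646, -0.002]
contact_force: [0.3, -0.6, -3.8]
opening: 0.531
gripper_force: 62.8
```

```bash
python3 - <<'E'
from h import *
s=observe();print(s['tool_pos'],yaw(s),s['opening'],s['gripper_force'])
for n in('wrist','scene','top'):
    p=camera(n); w=world(p); x,y,z=w[...,0],w[...,1],w[...,2]
    near=(np.hypot(x-622.8,y+37)<85)
    for d in outline_of('nut',p)[:2]:
        m=d['pixels']; q=w[m&near]; 
        if len(q)==0: continue
        top=np.nanpercentile(q[:,2],95); h=q[q[:,2]>top-10]
        e=np.linalg.svd((h-h.mean(0))[:,:2],full_matrices=False)[2][0]
        r=cv2.minAreaRect(h[:,:2].astype(np.float32))
        print(n,d['confidence'],d['uv'],'top',top,'dir',np.degrees(np.arctan2(e[1],e[0])),r)
    if n=='wrist': cv2.imwrite('pics/f.png',p['frame']); m=near&(z>60)&(z<90); print('stud?',m.sum(),np.nanmedian(w[m],0) if m.any() else '')
E
```

```text
[620.68658927 -37.49685885 117.60758799] 80.47718979845358 0.5313933971720236 62.75038121966645
wrist 0.81 [254.9, 244.4] top 156.23509190168556 dir -99.4829929869853 ((625.408935546875, -13.264556884765625), (109.36766052246094, 45.467838287353516), 80.93529510498047)
stud? 0 
scene 0.88 [255.9, 184.1] top 157.74082962813668 dir 80.14875003177652 ((619.7352294921875, -37.51477813720703), (154.8058624267578, 40.623634338378906), 72.86405181884766)
scene 0.66 [259.2, 202.7] top 28.650780410899223 dir -45.75611255996127 ((619.6348266601562, -29.078445434570312), (114.92298889160156, 122.55935668945312), 16.267818450927734)
```

View pics/f.png

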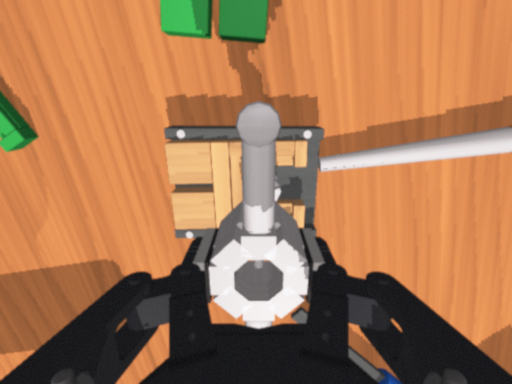

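The nut is held centrally with its bar across the board (hub at (258,280), knob at (258,123)). I'll nudge it 2 mm and lower it in stages.

Call:
carry_out:
  deltas:
    - {"travel": [1, 2, 0], "roll": 0, "gripper": 30}
    - {"travel": [1, 2, 0], "roll": 0, "gripper": 30}
    - {"travel": [1, 2, 15], "roll": 0, "gripper": 30}
    - {"travel": [1, 2, 30], "roll": 0, "gripper": 30}
    - {"travel": [1, 2, 37], "roll": 0, "gripper": 30}

```text
time: 11.2
tool_pos: [623.0, -36.3, 80.4]
ee_rot: [-0.001, 0.764, 0.645, -0.001]
contact_force: [0.7, -0.2, -4.6]
opening: 0.531
gripper_force: 62.9
```

Call:
carry_out:
  deltas:
    - {"travel": [0, 0, 5], "roll": 0, "gripper": 30}
    - {"travel": [0, 0, 10], "roll": 0, "gripper": 30}
    - {"travel": [0, 0, 13], "roll": 0, "gripper": 30}
    - {"travel": [0, 0, 13], "roll": 0, "gripper": 30}

```text
time: 11.6
tool_pos: [624.3, -36.1, 69.1]
ee_rot: [-0.0, 0.764, 0.645, -0.0]
contact_force: [0.4, 0.1, -3.7]
opening: 0.532
gripper_force: 62.9
```

Call:
carry_out:
  deltas:
    - {"travel": [0, 0, 6], "roll": 0, "gripper": 30}
    - {"travel": [0, 0, 12], "roll": 0, "gripper": 30}
    - {"travel": [0, 0, 17], "roll": 0, "gripper": 30}
    - {"travel": [0, 0, 19], "roll": 0, "gripper": 30}
    - {"travel": [0, 0, 19], "roll": 0, "gripper": 30}

```text
time: 12.1
tool_pos: [624.0, -36.1, 49.8]
ee_rot: [-0.0, 0.764, 0.645, -0.0]
contact_force: [0.3, -0.1, -3.4]
opening: 0.532
gripper_force: 62.9
```

Call:
carry_out:
  deltas:
    - {"travel": [0, 0, 1], "roll": 0, "gripper": 30}
    - {"travel": [0, 0, 2], "roll": 0, "gripper": 30}
    - {"travel": [0, 0, 2], "roll": 0, "gripper": 30}

```text
time: 12.4
tool_pos: [624.2, -36.1, 48.4]
ee_rot: [-0.0, 0.764, 0.645, -0.0]
contact_force: [-1.0, -0.0, -3.6]
opening: 0.531
gripper_force: 62.9
```

Call:
carry_out:
  deltas:
    - {"travel": [0, 0, 1], "roll": 0, "gripper": 30}
    - {"travel": [0, 0, 1.5], "roll": 0, "gripper": 30}
    - {"travel": [0, 0, 1.5], "roll": 0, "gripper": 30}

```text
time: 12.7
tool_pos: [624.2, -36.4, 46.7]
ee_rot: [-0.0, 0.764, 0.645, -0.0]
contact_force: [-0.8, -0.1, -3.8]
opening: 0.531
gripper_force: 62.9
```

Call:
carry_out:
  deltas:
    - {"travel": [0, 0, 0.5], "roll": 0, "gripper": 30}
    - {"travel": [0, 0, 1], "roll": 0, "gripper": 30}
    - {"travel": [0, 0, 1], "roll": 0, "gripper": 30}

```text
time: 13.0
tool_pos: [624.2, -36.4, 46.4]
ee_rot: [0.0, 0.764, 0.645, -0.0]
contact_force: [-2.7, -1.2, 1.1]
opening: 0.529
gripper_force: 63.3
```

The nut has landed: the vertical force changed by about 5 N at the expected height. Releasing.

Call:
carry_out:
  deltas:
    - {"travel": [0, 0, 0], "roll": 0, "gripper": 60}
    - {"travel": [0, 0, 0], "roll": 0, "gripper": 85}
    - {"travel": [0, 0, 0], "roll": 0, "gripper": 85}
    - {"travel": [0, 0, 0], "roll": 0, "gripper": 85}
    - {"travel": [0, 0, 0], "roll": 0, "gripper": 85}

```text
time: 13.5
tool_pos: [624.7, -36.0, 46.0]
ee_rot: [0.0, 0.764, 0.645, 0.0]
contact_force: [0.3, 1.0, -0.0]
opening: 0.996
gripper_force: 0.0
```

Call:
carry_out:
  deltas:
    - {"travel": [0, 0, -25], "roll": 0, "gripper": 85}
    - {"travel": [0, 0, -60], "roll": 0, "gripper": 85}
    - {"travel": [0, 0, -100], "roll": 0, "gripper": 85}
    - {"travel": [0, 0, -100], "roll": 0, "gripper": 85}

```text
time: 13.9
tool_pos: [628.7, -35.5, 152.1]
ee_rot: [0.004, 0.764, 0.645, 0.005]
contact_force: [0.7, 0.8, 0.6]
opening: 0.998
gripper_force: 0.0
```

```bash
cat >> h.py <<'E'
def nutstate(cams=("scene","wrist","top"),zmin=50):
    for n in cams:
        p=camera(n); w=world(p); 
        for d in outline_of('nut',p)[:1]:
            q=w[d['pixels']]; q=q[(np.hypot(q[:,0]-623,q[:,1]+37)<90)&(q[:,2]>zmin)&(q[:,2]<110)]
            if len(q)<20: continue
            r=np.hypot(q[:,0]-623,q[:,1]+37)
            bar=q[r>32]; t=bar[:,2]; top=np.percentile(t,90)
            bar=bar[bar[:,2]>top-8]; e=np.linalg.svd((bar-bar.mean(0))[:,:2],full_matrices=False)[2][0]
            hub=q[(r<26)&(r>12)]
            print(n,round(d['confidence'],2),'bar top %.1f'%top,'hub top %.1f'%np.percentile(hub[:,2],80) if len(hub) else '','dir %.1f'%(np.degrees(np.arctan2(e[1],e[0]))%180),cv2.minAreaRect(bar[:,:2].astype(np.float32)))
E
python3 - <<'E'
from h import *
s=observe();print(s['tool_pos'],yaw(s),s['opening'],s['gripper_force'],s['contact_force'])
nutstate()
E
```

```text
[628.72252811 -35.54461208 152.12393005] 80.37066538947057 0.9981120819518657 0.0 [0.70844403 0.82458363 0.62248173]
scene 0.57 bar top 85.6 hub top 85.2 dir 79.9 ((635.55126953125, 17.381454467773438), (47.72183609008789, 15.959684371948242), 84.9915542602539)
wrist 0.61 bar top 84.5 hub top 84.7 dir 80.5 ((624.7714233398438, -35.64111328125), (156.14926147460938, 17.448017120361328), 80.65525817871094)
```

The nut rests on the thread: bar top at 84.5 mm against 84 expected, direction 80.5°, centre near (624.5,-36). Next I'll straddle the +y arm at a radius of 53 mm with the fingers loosely apart.

Call:
carry_out:
  deltas:
    - {"travel": [25, 0, 0], "roll": 0, "gripper": 28}
    - {"travel": [53, 0, 0], "roll": 0, "gripper": 28}
    - {"travel": [53, 0, 0], "roll": 0, "gripper": 28}
    - {"travel": [53, 0, 0], "roll": 0, "gripper": 28}
    - {"travel": [53, 0, 0], "roll": 0, "gripper": 28}

```text
time: 14.7
tool_pos: [632.8, 14.4, 145.0]
ee_rot: [0.0, 0.764, 0.645, -0.001]
contact_force: [-0.7, -0.1, -0.6]
opening: 0.326
gripper_force: 0.0
```

```bash
python3 - <<'E'
from h import *
s=observe();print(s['tool_pos'],yaw(s),s['opening'])
c=[*s['tool_pos'],yaw(s)]
a=np.radians(80.4); print(D(c,(624.3+53*np.cos(a),-36+53*np.sin(a),55,80.4)))
for r in [53]:
  for d in range(6,45,6): print(d,np.round(r*(np.cos(np.radians(d))-1),1),np.round(r*np.sin(np.radians(d)),1),np.round(np.radians(d),3))
E
```

```text
[632.80365908  14.3811601  144.9535267 ] 80.28630045504124 0.32575252778367936
([1.9, 0.0, 90.0], np.float64(-0.002), 'len 90 rows 1.8/0.0')
6 -0.3 5.5 0.105
12 -1.2 11.0 0.209
18 -2.6 16.4 0.314
24 -4.6 21.6 0.419
30 -7.1 26.5 0.524
36 -10.1 31.2 0.628
42 -13.6 35.5 0.733
```

Call:
carry_out:
  deltas:
    - {"travel": [2, 0, 30], "roll": 0, "gripper": 28}
    - {"travel": [2, 0, 60], "roll": 0, "gripper": 28}
    - {"travel": [2, 0, 90], "roll": 0, "gripper": 28}
    - {"travel": [2, 0, 90], "roll": 0, "gripper": 28}

```text
time: 15.1
tool_pos: [629.8, 15.5, 51.3]
ee_rot: [-0.002, 0.765, 0.645, -0.005]
contact_force: [-0.6, -0.2, -0.0]
opening: 0.331
gripper_force: 0.0
```

Call:
carry_out:
  deltas:
    - {"travel": [-0.3, -5.5, 0], "roll": -0.105, "gripper": 28}
    - {"travel": [-1.2, -11, 0], "roll": -0.209, "gripper": 28}
    - {"travel": [-2.6, -16.4, 0], "roll": -0.314, "gripper": 28}
    - {"travel": [-2.6, -16.4, 0], "roll": -0.314, "gripper": 28}

```text
time: 15.5
tool_pos: [617.2, 16.9, 57.2]
ee_rot: [0.001, 0.654, 0.756, 0.0]
contact_force: [-0.5, -0.5, -0.7]
opening: 0.329
gripper_force: 0.0
```

```bash
python3 - <<'E'
from h import *
s=observe();print(s['tool_pos'],yaw(s),s['opening'],s['contact_force'],s['ft_torque'])
nutstate()
E
```

```text
[617.21786333  16.92203672  57.21662378] 98.26441701636408 0.32860409951319564 [-0.51595063 -0.47618232 -0.67421257] [-0.04899612 -0.06234239  0.00818902]
scene 0.88 bar top 85.4 hub top 85.0 dir 89.1 ((622.8245849609375, -34.729339599609375), (151.35423278808594, 16.873682022094727), 89.9664535522461)
wrist 0.98 bar top 84.4 hub top 83.8 dir 89.4 ((619.2936401367188, 19.007339477539062), (49.48583221435547, 23.927583694458008), 85.28971862792969)
top 0.56 bar top 87.1 hub top 86.7 dir 91.2 ((621.8152465820312, -90.94452667236328), (44.43196487426758, 16.11674690246582), 88.45475006103516)
```

The bar turns with little force (now about 90°) and is still on the edge. Continuing backward.

Call:
carry_out:
  deltas:
    - {"travel": [-0.3, -5.5, 0], "roll": -0.105, "gripper": 28}
    - {"travel": [-1.2, -11, 0], "roll": -0.209, "gripper": 28}
    - {"travel": [-2.6, -16.4, 0], "roll": -0.314, "gripper": 28}
    - {"travel": [-2.6, -16.4, 0], "roll": -0.314, "gripper": 28}

```text
time: 16.2
tool_pos: [600.7, 12.9, 55.8]
ee_rot: [-0.0, 0.528, 0.849, -0.0]
contact_force: [-0.6, -1.4, 0.5]
opening: 0.326
gripper_force: 0.0
```

```bash
python3 - <<'E'
from h import *
s=observe();print(s['tool_pos'],yaw(s),s['opening'],s['contact_force'],s['ft_torque'])
nutstate(("scene","wrist"))
E
```

```text
[600.74565073  12.8591098   55.79941106] 116.30028104242754 0.3264748362608466 [-0.5878133  -1.36754816  0.54577327] [ 0.04183068 -0.01089996  0.0178202 ]
scene 0.76 bar top 84.9 hub top 84.6 dir 107.4 ((622.994873046875, -36.9537353515625), (16.04606056213379, 156.5460968017578), 17.17475128173828)
wrist 0.63 bar top 84.5 hub top 82.8 dir 107.7 ((605.7970581054688, 14.916398048400879), (25.62863540649414, 49.22962188720703), 4.6802191734313965)
```

Call:
carry_out:
  deltas:
    - {"travel": [-0.3, -5.5, 0], "roll": -0.105, "gripper": 28}
    - {"travel": [-1.2, -11, 0], "roll": -0.209, "gripper": 28}
    - {"travel": [-2.6, -16.4, 0], "roll": -0.314, "gripper": 28}
    - {"travel": [-2.6, -16.4, 0], "roll": -0.314, "gripper": 28}

```text
time: 16.8
tool_pos: [587.2, 3.2, 55.6]
ee_rot: [-0.0, 0.389, 0.921, -0.0]
contact_force: [0.5, -0.9, -0.7]
opening: 0.327
gripper_force: 0.0
```

```bash
python3 - <<'E'
from h import *
s=observe();print(s['tool_pos'],yaw(s),s['opening'],s['contact_force'],s['ft_torque'])
nutstate(("scene","wrist"))
E
```

```text
[587.24101401   3.15765337  55.61903328] 134.2528027159651 0.3273141280188171 [ 0.49602088 -0.87145057 -0.70701463] [ 0.01866588 -0.00217987 -0.01820105]
scene 0.89 bar top 84.9 hub top 85.2 dir 125.2 ((632.41015625, -50.75816345214844), (15.980652809143066, 123.25231170654297), 36.0130615234375)
wrist 0.8 bar top 84.6 hub top 83.2 dir 125.5 ((591.3670043945312, 7.470697402954102), (26.02912139892578, 48.18250274658203), 22.30181884765625)
```

Call:
carry_out:
  deltas:
    - {"travel": [-0.3, -5.5, 0], "roll": -0.105, "gripper": 28}
    - {"travel": [-1.2, -11, 0], "roll": -0.209, "gripper": 28}
    - {"travel": [-2.6, -16.4, 0], "roll": -0.314, "gripper": 28}
    - {"travel": [-2.6, -16.4, 0], "roll": -0.314, "gripper": 28}

```text
time: 17.4
tool_pos: [577.5, -10.5, 55.6]
ee_rot: [-0.0, 0.24, 0.971, -0.0]
contact_force: [-0.2, -0.5, -0.7]
opening: 0.331
gripper_force: 0.0
```

```bash
python3 - <<'E'
from h import *
s=observe();print(s['tool_pos'],yaw(s),s['opening'],s['contact_force'],s['ft_torque'])
nutstate(("scene","wrist"))
E
```

```text
[577.45532493 -10.48843221  55.58389621] 152.208828242652 0.33148117261158466 [-0.17787089 -0.45427162 -0.67264725] [-0.0391895  -0.00034905 -0.01070106]
scene 0.81 bar top 73.0 hub top 72.9 dir 152.7 ((635.2926025390625, -43.48530197143555), (16.688804626464844, 126.94224548339844), 63.205772399902344)
wrist 0.59 bar top 72.0 hub top 72.1 dir 152.4 ((574.1910400390625, -11.900083541870117), (28.281023025512695, 48.87520980834961), 80.23662567138672)
```

The nut has dropped: bar top went from 84.5 to 72, at 152°. Next I'll lower the fingers 11 mm and run it forward (clockwise).

Call:
carry_out:
  deltas:
    - {"travel": [0, 0, 6], "roll": 0, "gripper": 28}
    - {"travel": [0, 0, 11], "roll": 0, "gripper": 28}
    - {"travel": [-0.3, 5.5, 11], "roll": 0.105, "gripper": 28}
    - {"travel": [-1.2, 11, 11], "roll": 0.209, "gripper": 28}
    - {"travel": [-2.6, 16.4, 11], "roll": 0.314, "gripper": 28}

```text
time: 18.1
tool_pos: [587.2, 3.4, 44.1]
ee_rot: [-0.001, 0.39, 0.921, -0.001]
contact_force: [-0.5, -0.1, 0.4]
opening: 0.329
gripper_force: 0.3
```

Call:
carry_out:
  deltas:
    - {"travel": [-0.3, 5.5, 0], "roll": 0.105, "gripper": 28}
    - {"travel": [-1.2, 11, 0], "roll": 0.209, "gripper": 28}
    - {"travel": [-2.6, 16.4, 0], "roll": 0.314, "gripper": 28}
    - {"travel": [-4.6, 21.6, 0], "roll": 0.419, "gripper": 28}
    - {"travel": [-7.1, 26.5, 0], "roll": 0.524, "gripper": 28}

```text
time: 18.6
tool_pos: [611.2, 17.4, 44.2]
ee_rot: [-0.0, 0.615, 0.788, -0.0]
contact_force: [0.0, -0.6, -0.0]
opening: 0.324
gripper_force: 0.1
```

```bash
python3 - <<'E'
from h import *
s=observe();print(s['tool_pos'],yaw(s),s['contact_force'],s['ft_torque'], np.hypot(s['tool_pos'][0]-624,s['tool_pos'][1]+36))
nutstate(("scene","wrist"),40)
E
```

```text
[611.20294694  17.37592389  44.16185749] 104.07818354695856 [ 0.00243216 -0.57286445 -0.03231329] [ 0.00568158  0.00970078 -0.00559259] 54.88855817163396
scene 0.73 bar top 71.1 hub top 70.6 dir 108.7 ((625.5078735351562, -36.493408203125), (16.999502182006836, 152.9539337158203), 20.77863121032715)
wrist 0.74 bar top 69.5 hub top 69.5 dir 107.8 ((607.0133056640625, 16.713603973388672), (17.003870010375977, 48.723968505859375), 15.474828720092773)
```

Call:
carry_out:
  deltas:
    - {"travel": [-0.3, 5.5, 0], "roll": 0.105, "gripper": 28}
    - {"travel": [-1.2, 11, 0], "roll": 0.209, "gripper": 28}
    - {"travel": [-2.6, 16.4, 0], "roll": 0.314, "gripper": 28}
    - {"travel": [-4.6, 21.6, 0], "roll": 0.419, "gripper": 28}
    - {"travel": [-7.1, 26.5, 0], "roll": 0.524, "gripper": 28}

```text
time: 19.3
tool_pos: [638.3, 16.7, 44.4]
ee_rot: [-0.001, 0.798, 0.603, -0.001]
contact_force: [0.6, 0.1, -0.4]
opening: 0.327
gripper_force: 0.1
```

Call:
carry_out:
  deltas:
    - {"travel": [-0.3, 5.5, 0], "roll": 0.105, "gripper": 28}
    - {"travel": [-1.2, 11, 0], "roll": 0.209, "gripper": 28}
    - {"travel": [-2.6, 16.4, 0], "roll": 0.314, "gripper": 28}
    - {"travel": [-4.6, 21.6, 0], "roll": 0.419, "gripper": 28}
    - {"travel": [-4.6, 21.6, 0], "roll": 0.419, "gripper": 28}

```text
time: 19.8
tool_pos: [658.4, 5.8, 44.5]
ee_rot: [0.0, 0.905, 0.425, -0.0]
contact_force: [-0.1, 0.0, 0.2]
opening: 0.327
gripper_force: 0.0
```

```bash
python3 - <<'E'
from h import *
s=observe();print(s['tool_pos'],yaw(s),s['contact_force'],s['ft_torque'], np.hypot(s['tool_pos'][0]-624,s['tool_pos'][1]+36))
nutstate(("scene","wrist"),40)
E
```

```text
[658.43915881   5.7803975   44.48111099] 50.327078753323875 [-0.05782759  0.00704803  0.21158106] [-0.01319261  0.02136384  0.03252441] 54.144780672834685
scene 0.51 bar top 67.2 hub top 45.5 dir 56.1 ((626.1600341796875, -36.730125427246094), (154.83187866210938, 15.824728012084961), 55.309486389160156)
wrist 0.77 bar top 65.5 hub top 65.9 dir 56.1 ((655.584228515625, 7.911205291748047), (49.41267395019531, 26.234172821044922), 69.4790267944336)
```

Call:
carry_out:
  deltas:
    - {"travel": [-0.3, 5.5, 0], "roll": 0.105, "gripper": 28}
    - {"travel": [-1.2, 11, 0], "roll": 0.209, "gripper": 28}
    - {"travel": [-2.6, 16.4, 0], "roll": 0.314, "gripper": 28}
    - {"travel": [-2.6, 16.4, 0], "roll": 0.314, "gripper": 28}

```text
time: 20.4
tool_pos: [669.5, -6.6, 44.8]
ee_rot: [0.0, 0.96, 0.278, -0.0]
contact_force: [-0.3, -0.1, 0.2]
opening: 0.326
gripper_force: 0.0
```

Call:
carry_out:
  deltas:
    - {"travel": [-0.3, 5.5, 0], "roll": 0.105, "gripper": 28}
    - {"travel": [-1.2, 11, 0], "roll": 0.209, "gripper": 28}
    - {"travel": [-1.2, 11, 0], "roll": 0.209, "gripper": 28}

```text
time: 20.7
tool_pos: [673.3, -13.9, 44.5]
ee_rot: [-0.001, 0.984, 0.178, -0.001]
contact_force: [-1.7, 1.9, 0.3]
opening: 0.327
gripper_force: 1.2
```

```bash
python3 - <<'E'
from h import *
s=observe();print(s['tool_pos'],yaw(s),s['contact_force'],s['ft_torque'], np.hypot(s['tool_pos'][0]-624,s['tool_pos'][1]+36))
nutstate(("scene","wrist"),40)
E
```

```text
[673.33365773 -13.91369601  44.54609179] 20.54166214660686 [-1.6916427  1.9353945  0.2877014] [0.44288429 0.21328544 0.03592029] 54.051962118389575
```

Call:
carry_out:
  deltas:
    - {"travel": [-0.1, 3, 0], "roll": 0.05, "gripper": 28}
    - {"travel": [-0.3, 5.5, 0], "roll": 0.05, "gripper": 28}
    - {"travel": [-0.3, 5.5, 0], "roll": 0.05, "gripper": 28}

```text
time: 21.2
tool_pos: [673.8, -15.4, 44.3]
ee_rot: [-0.004, 0.988, 0.154, -0.002]
contact_force: [-4.5, 7.3, 1.6]
opening: 0.324
gripper_force: 4.3
```

```bash
python3 - <<'E'
from h import *
s=observe();print(s['tool_pos'],yaw(s),s['contact_force'],s['ft_torque'])
for n in("scene","wrist"):
    p=camera(n); w=world(p); x,y,z=w[...,0],w[...,1],w[...,2]
    r=np.hypot(x-624.5,y+36); m=(r<23.5)&(r>13)&(z>45)&(z<90)
    m2=(r>30)&(r<76)&(z>48)&(z<72)&((x-624)*.94+(y+36)*.35<-25)
    q=w[m2]; e=np.linalg.svd((q-q.mean(0))[:,:2],full_matrices=False)[2][0] if len(q)>5 else [0,0]
    print(n,m.sum(),'hub top',np.nanpercentile(z[m],[50,80]),'far arm',m2.sum(),np.percentile(q[:,2],[50,80]) if len(q) else '',np.degrees(np.arctan2(e[1],e[0])))
E
```

```text
[673.75781097 -15.44223209  44.26867537] 17.76098882268958 [-4.46804547  7.26838778  1.5738014 ] [1.62993434 0.82915122 0.12283076]
scene 1 hub top [45.13118513 45.13118513] far arm 0  0.0
wrist 1580 hub top [62.67597013 64.38168393] far arm 0  0.0
```

Firm stop: the force climbed to 8.5 N with almost no motion, and the hub top is at 64.4 mm (65 expected). I'll back off the contact, lift clear and check.

Call:
carry_out:
  deltas:
    - {"travel": [0, -5, 0], "roll": -0.05, "gripper": 32}
    - {"travel": [0, -10, 0], "roll": -0.1, "gripper": 32}
    - {"travel": [0, -10, 0], "roll": -0.1, "gripper": 32}
    - {"travel": [0, -10, 0], "roll": -0.1, "gripper": 32}

```text
time: 21.7
tool_pos: [673.5, -12.7, 45.1]
ee_rot: [0.001, 0.98, 0.201, 0.001]
contact_force: [0.3, -0.3, 0.5]
opening: 0.377
gripper_force: 0.0
```

Call:
carry_out:
  deltas:
    - {"travel": [0, 0, -20], "roll": 0, "gripper": 32}
    - {"travel": [0, 0, -60], "roll": 0, "gripper": 32}
    - {"travel": [0, 0, -105], "roll": 0, "gripper": 32}
    - {"travel": [-60, 0, -140], "roll": 0, "gripper": 32}
    - {"travel": [-110, 0, -140], "roll": 0, "gripper": 32}

```text
time: 22.2
tool_pos: [590.8, -48.6, 186.1]
ee_rot: [0.002, 0.979, 0.202, 0.005]
contact_force: [-0.6, -1.3, -0.4]
opening: 0.376
gripper_force: 0.0
```

Call:
carry_out:
  deltas:
    - {"travel": [-40, 0, 0], "roll": 0, "gripper": 32}
    - {"travel": [-80, 0, 0], "roll": 0, "gripper": 32}
    - {"travel": [-80, 0, 0], "roll": 0, "gripper": 32}

```text
time: 22.5
tool_pos: [508.1, -84.1, 182.4]
ee_rot: [0.001, 0.98, 0.197, -0.003]
contact_force: [0.6, -0.6, 0.3]
opening: 0.376
gripper_force: 0.0
```

```bash
python3 - <<'E'
from h import *
s=observe();print(s['tool_pos'],yaw(s),s['contact_force'])
nutstate(("scene","wrist","top"),40)
p=camera("scene"); w=world(p)
for d in outline_of('pin_front',p):
    q=w[d['pixels']&(w[...,2]>20)&(w[...,2]<32)][:,:2]
    if len(q) and abs(np.nanmedian(q,0)-[590,-30]).max()<60: print('pin',d['confidence'],np.percentile((q-ST)@U,[0,1,3,99]).round(1))
cv2.imwrite("pics/g.png",cv2.resize(p["frame"][130:270,190:350],None,fx=4,fy=4,interpolation=cv2.INTER_CUBIC))
E
```

```text
[508.14956471 -84.11917154 182.41171354] 22.76261012545592 [ 0.56773265 -0.58516671  0.32857493]
scene 0.71 bar top 65.5 hub top 65.8 dir 31.7 ((625.0697021484375, -35.71062088012695), (152.41786193847656, 13.4838228225708), 31.576976776123047)
wrist 0.78 bar top 64.4 hub top 65.0 dir 31.5 ((609.2770385742188, -47.11744689941406), (121.19207763671875, 16.4988956451416), 30.691232681274414)
top 0.61 bar top 67.2 hub top 66.9 dir 31.9 ((624.1901245117188, -37.48910140991211), (148.5474395751953, 14.23305892944336), 31.9477481842041)
pin 0.78 [-83.7 -83.1 -80.5  40.7]
```

View pics/g.png

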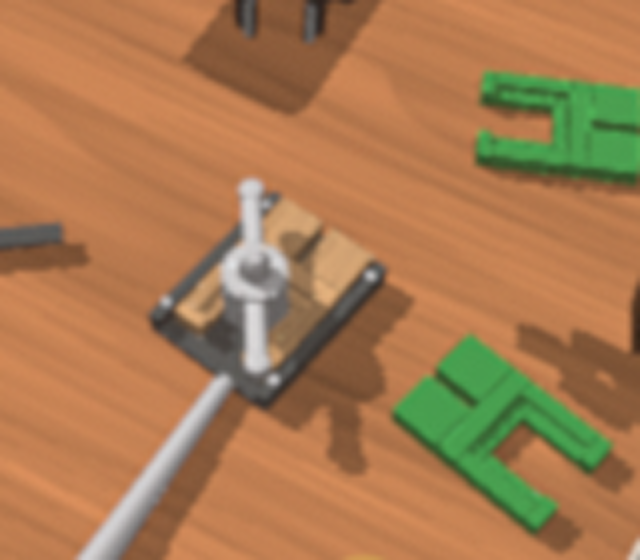

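The picture shows the nut run down on the stud at (253,275), upright, with the board home beneath it and the gripper clear. It came down 20.1 mm in total (20 expected), so I'm handing in.

```bash
python3 -c "
from h import *
print(sign_off())"
```

```text
the job is handed in; nothing more can be done
None
```

I handed the job in at about 23 s of the 72 s allowed: the bench pin is home, and the nut dropped off the thread start and ran down to its firm stop, upright and let go; the interface returned no verdict.

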